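# Tighten the bonder stage's lock ring with a pin spanner, then switch on its vacuum

### The arm

A 6-joint arm with a two-finger parallel gripper is mounted at the origin on the work surface. World frame = base frame: x ahead of the robot, y to its left, z up, the work surface at z = 0. Lengths are in m, angles in rad, forces in N, time in s.
With the tool pointing down it reaches from about 0.35 to 0.975 m from the base axis. Payload 7.1 kg.
Tool frame: the origin (TCP) lies at the very end of the fingers, on their centre line; the grasp point (between the pads) lies 19 mm behind it; z points along the fingers, y is the line along which they close (so a half turn about z gives the same grasp; the last joint's range is limited). The gripper opens to 88 mm and grips with 3 to 60 N. Pads are 20 mm wide; open, the fingers measure 115 mm over their backs; the gripper's body (75 mm by 178 mm) begins 61 mm behind the grasp point.
Start: joints at [-0.019, 0.423, 1.63, -0, 1.089, -0.019], TCP at [0.625, 0, 0.195] pointing down, gripper open.
Joint ranges: [-3, 3], [-0.9, 2.11], [0.09, 2.58], [-1.31, 4.45], [0.11, 2.69], [-2.54, 2.54]. Speed limits (rad/s): [2.39, 2.39, 3.01, 3.14, 3.14, 3.14].

### API

Orientations are given as a rotation vector (axis times angle).
In Python, from plant import robot, cams, ticket gives the robot as it stands. The module is installed in compiled form; this text tells all that it offers.
- The arm moves only by the tool apply_moves, never from a script. Its argument "series" is a list of rows, each a list of 7 numbers: the shift along the tool's x, y, z in mm, then the turn, a rotation vector about the tool's x, y, z in rad, then the closure in counts, from 0 (fully open) to 255 (shut). In form: [[dx, dy, dz, wx, wy, wz, claw], ...]. A call has 1 to 8 rows; each row shifts and turns the commanded pose from where the row before left it, along the tool's axes as they then stand; what a row does not reach is not made up. A row lasts 1/12 s, in which the tool goes at most 41.7 mm and 7.16 degrees, less where a joint would pass 70% of its speed; a pose out of reach is approached as far as the arm can. A call is refused whole if a number of a shift passes 41.7 or a number of a turn 0.125, either way. A call with a gripper value outside its range is refused whole. The fingers move at their own pace and stop on an object; "newtons" is the grip in N (left out, the last holds). Time passes only in rows, so rows that do not move let the fingers close. It gives the time, the measured TCP pose, the force, the opening and the grip force at its end, in the units of the state.
- robot.get_state(): the state, without advancing time (a new reading comes with each control period).
- cams.camera(name): name is "scene" or "side" or "wrist"; returns the picture (480x640x3 uint8, red, green, blue); there is no depth.
- cams.calibration(name): a dict with "fx", "fy", "cx", "cy" (pixels), "R" (3x3) and "t" (3): a world point X has camera coordinates R X + t. Camera axes: x right, y down, z forward; pixel columns grow to the right and rows downward; lengths in m; the calibration is good to about 2 mm. A picture is of the moment at which its call begins: read the wrist's pose just before it. calibration takes no time and is no camera call; for the wrist camera it gives the pose at the moment of the call.
- ticket.hand_in(): hands the job in; it is judged then, once.
The state is a dict: "time": time; "q": joint angles; "joint_vel": joint speeds; "joint_efforts": joint torques, N m; "tool_pos": TCP position; "tool_rot": TCP orientation; "force": force on the tool from outside, world axes, zero at the start; "ft_torque": the same for the moment, N m; "width": opening from 0.0 (shut) to 1.0 (fully open); "finger_force": force on a finger pad.
Only numpy, scipy, OpenCV 4.12 (cv2) and the standard library are available. Lean on these libraries where they do the work, as an engineer would, in place of code of your own. Each camera call takes 0.05 s, during which the arm holds its last target. There are 200 camera calls.

### The job

Tighten the lock ring of the bonder's work stage: pick up the red pin spanner, put both its prongs fully into two opposite holes of the ring, and only then turn the ring clockwise (seen from above) with it until the ring's yellow line meets the fixed yellow line; never turn the ring with the hand itself. Lift the spanner out without turning the ring off its mark and set it down flat, prongs down, on its black rubber pad. Then press the long green vacuum bar fully down near its middle so that both ends go down evenly, and let it come back up; leave the other things where they are.

Things in the scene. Friction and masses are not known exactly. Their poses are not given: they have to be found in the camera images.
- stage: Fixed bonder work stage; origin on the ring's vertical axis at table height. Base plate x -60..127, y +-100 mm, top 15 mm high. A gantry blocks its +x side: posts 16 mm thick (collars 28 mm at the foot) at (105, +-85) mm under a beam 22 mm in x, 200 mm in y, top 151 mm high. Index block with the fixed yellow line, top 65 mm high, at x 54..80, y +-10 mm beside the ring.
- collar: The steel lock ring's face, 100 mm across. Origin at the centre of its top face, 70 mm above the table, z up; turns with the ring. The underside is 30 mm lower. Four blind holes in the top face, 15 mm in diameter, 16 mm deep, chamfered, on a 64 mm circle, 90 degrees apart; opposite holes are 64 mm apart. A yellow line on its rim lies midway between hole3 and hole0.
- lock_ring (a joint): Angle of the lock ring, rad, growing as the ring turns clockwise seen from above (tightening). Free to turn from 0 to 1.5; starts between 0.1 and 0.6; at 1.1 its yellow line meets the fixed yellow line on the index block. Stiff: about 0.35 N m to turn, stays where left.
- hole0 (a point): Centre of the mouth of hole 0 in the ring's top face; holes 0 and 2 are opposite each other, 1 and 3 likewise; numbered anticlockwise from above.
- hole1 (a point): Centre of the mouth of hole 1 in the ring's top face.
- hole2 (a point): Centre of the mouth of hole 2 in the ring's top face.
- hole3 (a point): Centre of the mouth of hole 3 in the ring's top face.
- spanner: Loose red T-shaped pin spanner, about 0.38 kg. Origin under its balance point, level with the prong tips; z up. Head bar 88 mm along y, 22 mm wide, centred at x = -72 mm; straight handle from there along +x to x = 93 mm, 20 mm wide, its outer part black. Bars 12 mm thick, from 15 to 27 mm above the origin. It stands level on its prongs and tail foot.
- prong_a (a point): Tip of the prong at x = -72, y = +32 mm of the spanner. Both prongs are 10 mm thick and stick 15 mm down from the head, tips tapered to 6 mm over the last 4 mm; fully in the holes, the head lies flat on the ring's top and the handle overhangs the ring.
- prong_b (a point): Tip of the prong at x = -72, y = -32 mm of the spanner.
- tail (a point): Underside of the spanner's tail foot (18 mm across, 15 mm high) at x = 82 mm.
- pad: Fixed black rubber parking pad, 220 x 220 mm, 4 mm thick, on which the spanner lies at the start. Origin at the centre of its underside (table height).
- bar_switch (a joint): Travel of the long green bar switch, m, growing as it goes down: 0 up, 0.008 fully down. Springs back by itself; takes 2 N to start and 6 N fully down.
- bar_tilt (a joint): Tipping of the green bar along its length, rad, 0 level. Pressed off its middle, one end goes lower (about 4 N m per rad, sprung level).
- bar_mid (a point): Middle of the top face of the green bar (180 mm long along this point's y, 44 mm wide along x, 10 mm thick), 42 mm above the table when up. It sits on a cream housing 60 x 200 mm, 22 mm high.
- bottle: Bystander, loose: white bottle with red cap, 64 mm across, 150 high; origin at the centre of its underside.
- jar: Bystander, loose: amber glass jar, 72 mm across, 90 high; origin at the centre of its underside.
- chip_box: Bystander, loose: flat black box 75 x 75 x 24 mm; origin at the centre of its underside.
- magazine: Bystander, loose: aluminium slotted block 60 x 100 x 40 mm; origin at the centre of its underside.
- tape: Bystander, loose: yellow tape roll lying flat, 90 mm across, 25 high; origin at the centre of its underside.
- can: Bystander, loose: white and green can, 60 mm across, 110 high; origin at the centre of its underside.
- tweezer_case: Bystander, loose: flat blue case 150 x 40 x 18 mm, long along its x; origin at the centre of its underside.
Mind the look-alikes: they are no part of the job. There is more than one size of the spanner; the one meant has the size given above.

How it is judged:
By the outcome, as a careful person would: the job done as asked, in the order asked, and still so for the second after the job is handed in, with the robot touching nothing.
It also fails if it takes over 72 s, if anything falls off the work surface, if the arm or the gripper's body presses on something with over 40 N, if the wrist force passes 120 N, or if a joint passes its speed limit or range.

## Working session

There is one attempt and no reset: what is moved stays moved. The work goes in short steps, Python scripts to look and compute and a tool call to move; the robot and the scene stay as the last step left them, time stands still between calls to the robot, and variables do not carry over. Pictures are saved under pics/ and viewed, at most 10 in all, crops included, and the job is handed in when it is done.

Besides the shell and the picture viewer there is one more tool, called after "Request:" by a JSON object that holds its "api" and its "payload", one argument or row to a line. apply_moves: Moves the arm, as the interface text tells. Its arguments: {"type":"object","properties":{"series":{"type":"array","items":{"type":"array","items":{"type":"number"}}},"newtons":{"type":"number"}},"required":["series"]}

```bash
mkdir -p pics; cat > h.py <<'E'
from plant import robot,cams,ticket
import numpy as np,cv2
from scipy.spatial.transform import Rotation as Ro
def snap(n,f):
    c=cams.calibration(n); im=cams.camera(n); cv2.imwrite('pics/'+f,im[:,:,::-1]); np.save('pics/'+f+'.npy',np.array([c],dtype=object),allow_pickle=True); return im,c
def ray(c,u,v,z):
    R=np.array(c['R']);t=np.array(c['t']);C=-R.T@t
    d=R.T@np.array([(u-c['cx'])/c['fx'],(v-c['cy'])/c['fy'],1]); return C+d*(z-C[2])/d[2]
def proj(c,X):
    p=np.array(c['R'])@np.array(X)+np.array(c['t']); return np.array([c['fx']*p[0]/p[2]+c['cx'],c['fy']*p[1]/p[2]+c['cy']])
def load(f): return cv2.imread('pics/'+f)[:,:,::-1],np.load('pics/'+f+'.npy',allow_pickle=True)[0]
E
python3 - <<'E'
from h import *
for n in ['scene','side','wrist']:
    im,c=snap(n,n+'0.png'); R=np.array(c['R']);print(n,c['fx'],-R.T@np.array(c['t']),R[2])
print(robot.get_state())
E
```

```text
scene 611.741803246792 [ 1.51307437 -0.50816008  1.52459216] [-0.53305116  0.26283119 -0.80422399]
side 503.5693960851357 [-0.38026253 -0.92903056  1.02919878] [ 0.57508726  0.55911488 -0.59721453]
wrist 356.82016761625124 [0.62561149 0.08065655 0.38407024] [-0.00099915 -0.29333488 -0.95600923]
{'time': 0.15, 'q': array([-1.90167948e-02,  4.23690235e-01,  1.63047513e+00, -1.01583658e-06,
        1.08859128e+00, -1.90322269e-02]), 'joint_vel': array([-8.03603821e-04, -9.44988790e-04, -8.63609219e-04, -3.54271768e-06,
        1.05851458e-03, -9.31520725e-04]), 'joint_efforts': array([ 9.52650989e-04, -5.44981134e+01, -2.73919362e+01,  6.45430083e-02,
        2.04369903e-02, -3.19723256e-05]), 'tool_pos': array([6.24554743e-01, 2.33875542e-05, 1.94880166e-01]), 'tool_rot': array([-2.22083111e+00, -2.22086643e+00,  1.26872031e-03]), 'force': array([-0.35061462,  0.20510282,  0.34523227]), 'ft_torque': array([-0.06337192,  0.03809216, -0.04963785]), 'finger_force': 0.0, 'width': 0.9979838901591651}
```

View pics/scene0.png

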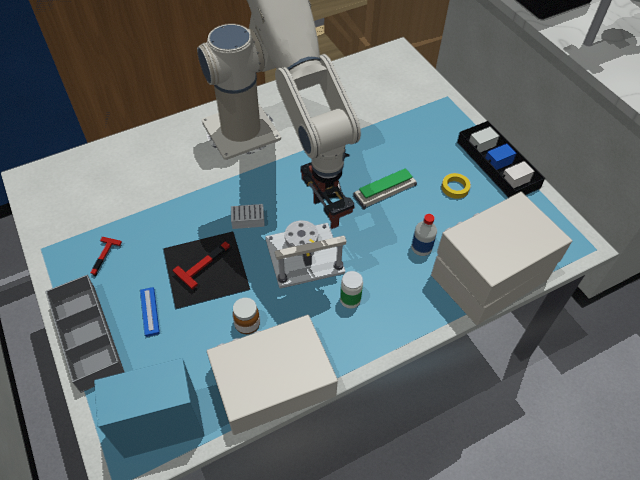

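View pics/side0.png

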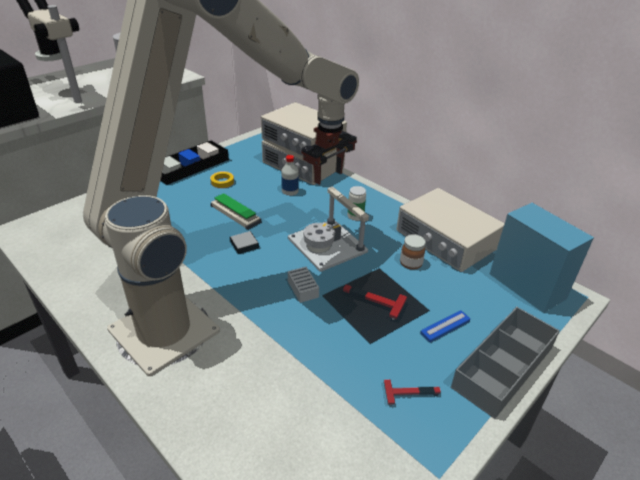

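Two spanners can be seen: the one on the black pad at scene (172–228, 243–290), and one lying on the mat at scene (93–121, 238–274). The one on the pad fits, because the task says it lies on the pad and it is also the larger. I'll check its size and confirm with one crop.

```bash
python3 - <<'E'
from h import *
for n in ['scene','side']:
    im,c=load(n+'0.png'); hsv=cv2.cvtColor(np.ascontiguousarray(im),cv2.COLOR_RGB2HSV)
    m=((hsv[:,:,0]<8)|(hsv[:,:,0]>172))&(hsv[:,:,1]>150)&(hsv[:,:,2]>70)
    k,l,s,ce=cv2.connectedComponentsWithStats(m.astype(np.uint8))
    for i in range(1,k):
        if s[i,4]>60:
            ys,xs=np.where(l==i); P=np.array([ray(c,x,y,.029)[:2] for x,y in zip(xs,ys)])
            r=cv2.minAreaRect(P.astype(np.float32)*1000); print(n,'red',s[i],r)
    m=(hsv[:,:,0]>50)&(hsv[:,:,0]<75)&(hsv[:,:,1]>150)&(hsv[:,:,2]>60)
    k,l,s,ce=cv2.connectedComponentsWithStats(m.astype(np.uint8))
    for i in range(1,k):
        if s[i,4]>60:
            ys,xs=np.where(l==i); P=np.array([ray(c,x,y,.042)[:2] for x,y in zip(xs,ys)])
            print(n,'green',s[i],cv2.minAreaRect(P.astype(np.float32)*1000))
im,c=load('scene0.png');a=cv2.resize(im[195:320,60:380],None,fx=2.5,fy=2.5,interpolation=2)
im,d=load('side0.png');b=cv2.resize(im[205:325,270:450],None,fx=2.3,fy=2.3,interpolation=2)
w,_=load('wrist0.png');w=cv2.resize(w,(380,285))
o=np.zeros((600,800,3),np.uint8);o[:a.shape[0],:a.shape[1]]=a;o[315:315+b.shape[0],:b.shape[1]]=b;o[315:600,420:800]=w
cv2.imwrite('pics/crop1.png',o[:,:,::-1])
print(ray(c,301,232,.07),ray(d,319,235,.07))
E
```

```text
scene red [424 214  10  11  82] ((656.8975830078125, 347.1199035644531), (26.670520782470703, 40.302188873291016), 47.64470291137695)
scene red [ 98 237  23  22 174] ((308.48779296875, -559.5419921875), (59.08393859863281, 77.79768371582031), 66.98560333251953)
scene red [173 255  39  33 403] ((495.3863220214844, -356.4381103515625), (89.60547637939453, 107.54527282714844), 18.814292907714844)
scene green [360 169  52  29 578] ((478.42779541015625, 299.9945983886719), (43.75400161743164, 177.276123046875), 1.9085394144058228)
scene green [341 290  21  15 174] ((795.6998901367188, -9.14760971069336), (56.244590759277344, 42.30598449707031), 56.14878845214844)
side red [366 292  40  25 354] ((483.40771484375, -368.5663757324219), (85.47914123535156, 110.84090423583984), 39.21223068237305)
side red [385 381  34  21 216] ((288.9151611328125, -574.4446411132812), (55.371944427490234, 74.38277435302734), 48.388919830322266)
side green [215 194  40  24 345] ((469.4087829589844, 297.7749328613281), (42.1689453125, 177.29588317871094), 1.760268211364746)
[ 0.54858916 -0.03835603  0.07      ] [ 0.53587023 -0.05282976  0.07      ]
```

View pics/crop1.png

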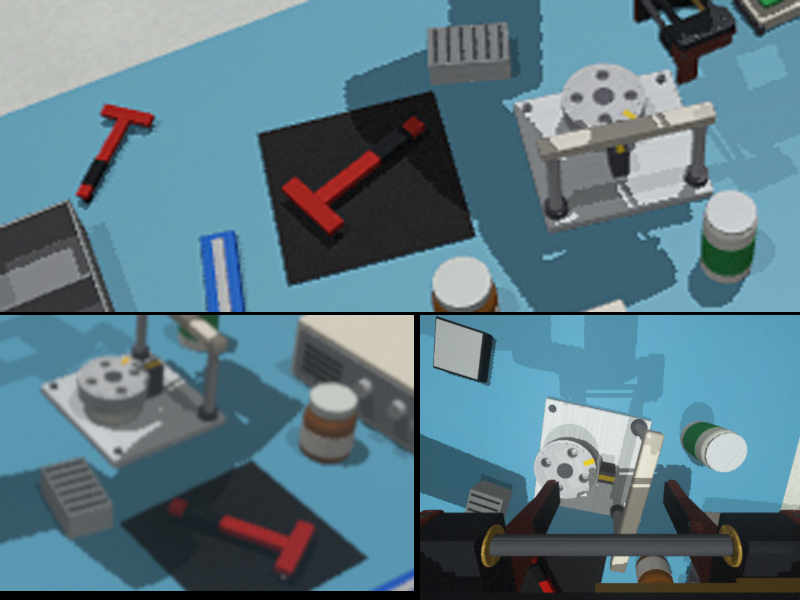

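The crop confirms it: the pad spanner is the large one, with a head of about 88 mm, and the mat one is clearly smaller (about 75 mm). Next I'll measure the ring's holes and yellow line in the wrist picture, and get the spanner's axis from the scene and side views.

```bash
python3 - <<'E'
from h import *
im,c=load('wrist0.png'); im=np.ascontiguousarray(im)
g=cv2.cvtColor(im,cv2.COLOR_RGB2GRAY);hsv=cv2.cvtColor(im,cv2.COLOR_RGB2HSV)
x0,y0,x1,y1=170,190,330,330
m=np.zeros_like(g);m[y0:y1,x0:x1]=(g[y0:y1,x0:x1]<120)
k,l,s,ce=cv2.connectedComponentsWithStats(m)
for i in range(1,k):
    if 15<s[i,4]<700: print('dark',s[i],ce[i].round(1),(ray(c,*ce[i],.07)*1000).round(1)[:2])
m=((hsv[:,:,0]>18)&(hsv[:,:,0]<35)&(hsv[:,:,1]>120)).astype(np.uint8)
k,l,s,ce=cv2.connectedComponentsWithStats(m)
for i in range(1,k):
    if s[i,4]>5: print('yel',s[i],ce[i].round(1),(ray(c,*ce[i],.07)*1000).round(1)[:2])
# spanner: red+ dark handle; head rect & tail
for n,T in [('scene',(226,245)),('side',(347,290))]:
    im,c=load(n+'0.png'); hsv=cv2.cvtColor(np.ascontiguousarray(im),cv2.COLOR_RGB2HSV)
    m=((hsv[:,:,0]<8)|(hsv[:,:,0]>172))&(hsv[:,:,1]>120)&(hsv[:,:,2]>40)
    k,l,s,ce=cv2.connectedComponentsWithStats(m.astype(np.uint8))
    for i in range(1,k):
        if s[i,4]>8: print(n,s[i],(ray(c,*ce[i],.031)*1000).round(1)[:2])
E
```

```text
dark [249 226  15  14  90] [253.8 233.7] [562.4 -11. ]
dark [205 242  14  14 113] [210.  249.2] [520.8 -26. ]
dark [231 250  27  25 524] [243.8 262. ] [551.4 -38.7]
dark [268 269  18  13 111] [275.1 276.1] [580.3 -53. ]
dark [285 276   9  11  42] [289.4 281.8] [593.7 -58.8]
dark [265 299   8   7  27] [268.2 301.8] [572.5 -80. ]
yel [275 241  20  13 144] [284.6 247.4] [590.2 -24.2]
yel [301 268  27  13 222] [313.9 274.2] [617.3 -50.9]
yel [ 102  353   41   73 1324] [117.7 389.2] [ 408.7 -182.5]
yel [ 503  353   41   73 1295] [527.2 389.8] [ 842.  -182.7]
yel [ 295  442  345   26 5907] [490.  457.2] [ 815.3 -274.5]
scene [309 166   3   6  14] [305.2 117.3]
scene [314 179  11  13  58] [383.9 114.1]
scene [334 181   4   6  15] [400.8 160.9]
scene [329 208  24  20 128] [525.1  98.5]
scene [424 214  10  11  86] [657.5 345.9]
scene [ 98 237  23  23 195] [ 302.5 -562.7]
scene [221 241   9   9  51] [ 462.2 -249.1]
scene [172 255  41  34 468] [ 504.4 -371.7]
scene [ 91 268   6   7  31] [ 371.9 -624.9]
side [315 129  24  19 237] [1095.3  459.2]
side [286 155   8   7  51] [857.7 435.8]
side [306 155  10   9  36] [915.  372.9]
side [344 285   7   7  37] [ 452.  -250.8]
side [365 292  42  26 421] [ 493.1 -371.2]
side [385 380  35  23 280] [ 277.7 -567.5]
side [434 387   6   6  27] [ 347.3 -630.2]
```

```bash
cat >> h.py <<'E'
def pose():
    s=robot.get_state(); M=Ro.from_rotvec(s['tool_rot']).as_matrix(); return np.array(s['tool_pos'])*1000,np.degrees(np.arctan2(M[1,1],M[0,1])),M
def plan(x,y,z,psi,step=35,n=None,frm=None):
    p,a,M=pose()
    print('now',p.round(1),round(a,2),'tilt',M[:,2].round(4))
    if frm is not None: p,a=np.array(frm[:3],float),frm[3]
    D=np.array([x,y,z])-p; da=np.radians(psi-a)
    n=n or int(max(np.ceil(np.linalg.norm(D)/step),np.ceil(abs(da)/.11),1))
    print('rows',n)
    for i in range(n):
        b=np.radians(a)+da*i/n; d=D/n
        print([round(float(v),1) for v in (-d[0]*np.sin(b)+d[1]*np.cos(b), d[0]*np.cos(b)+d[1]*np.sin(b), -d[2])],round(-da/n,4))
E
python3 -c "
from h import *
plan(455,-235,195,18)"
```

```text
now [624.6   0.  194.9] 0.0 tilt [-0.0012  0.     -1.    ]
rows 9
[-26.1, -18.8, -0.0] -0.0349
[-25.4, -19.7, -0.0] -0.0349
[-24.7, -20.6, -0.0] -0.0349
[-24.0, -21.5, -0.0] -0.0349
[-23.2, -22.3, -0.0] -0.0349
[-22.4, -23.1, -0.0] -0.0349
[-21.6, -23.9, -0.0] -0.0349
[-20.8, -24.6, -0.0] -0.0349
[-19.9, -25.3, -0.0] -0.0349
```

Request:
{"api": "apply_moves", "payload": {
  "series": [
    [-26,-19,0,0,0,-0.035,0],
    [-25,-20,0,0,0,-0.035,0],
    [-25,-20.5,0,0,0,-0.035,0],
    [-24,-21.5,0,0,0,-0.035,0],
    [-23,-22.5,0,0,0,-0.035,0],
    [-22.5,-23,0,0,0,-0.035,0],
    [-21.5,-24,0,0,0,-0.035,0],
    [-20.5,-24.5,0,0,0,-0.035,0]
  ]
}}

```text
time: 0.82
tool_pos: [0.4725, -0.2091, 0.1954]
tool_rot: [-1.887, -2.511, 0.0]
force: [0.0, -0.3, -0.5]
width: 1.002
finger_force: 0.0
```

Request:
{"api": "apply_moves", "payload": {
  "series": [
    [-20,-25.5,0,0,0,-0.035,0],
    [0,0,0,0,0,0,0],
    [0,0,0,0,0,0,0]
  ],
  "newtons": 60
}}

```text
time: 1.07
tool_pos: [0.4539, -0.2353, 0.1954]
tool_rot: [-1.85, -2.539, -0.0]
force: [0.9, 0.6, 0.1]
width: 1.005
finger_force: 0.0
```

```bash
python3 - <<'E'
from h import *
print(pose())
im,c=snap('wrist','w1.png'); im=np.ascontiguousarray(im); hsv=cv2.cvtColor(im,cv2.COLOR_RGB2HSV)
m=((hsv[:,:,0]<8)|(hsv[:,:,0]>172))&(hsv[:,:,1]>130)&(hsv[:,:,2]>70)
k,l,s,ce=cv2.connectedComponentsWithStats(m.astype(np.uint8))
for i in range(1,k):
    if s[i,4]>40:
        ys,xs=np.where(l==i); P=np.array([ray(c,x,y,.031)[:2] for x,y in zip(xs,ys)])*1000
        print(s[i],ce[i].round(1),cv2.minAreaRect(P.astype(np.float32)),P.mean(0))
E
```

```text
(array([ 453.8771109 , -235.33897798,  195.41426405]), np.float64(17.848634429144973), array([[-3.06503360e-01,  9.51869564e-01, -1.52710016e-04],
       [ 9.51869530e-01,  3.06503391e-01,  2.64087338e-04],
       [ 2.98182837e-04, -6.44163550e-05, -9.99999953e-01]]))
[312 214  20  22 433] [321.5 224.6] ((457.8327941894531, -247.75051879882812), (19.621524810791016, 22.230854034423828), 17.88191795349121) [ 457.86111556 -247.75001788]
[ 286  279   76   85 2595] [323.5 334.9] ((493.62939453125, -355.0643310546875), (86.49720001220703, 105.29774475097656), 19.33906364440918) [ 499.62143235 -370.33216293]
```

View pics/w1.png

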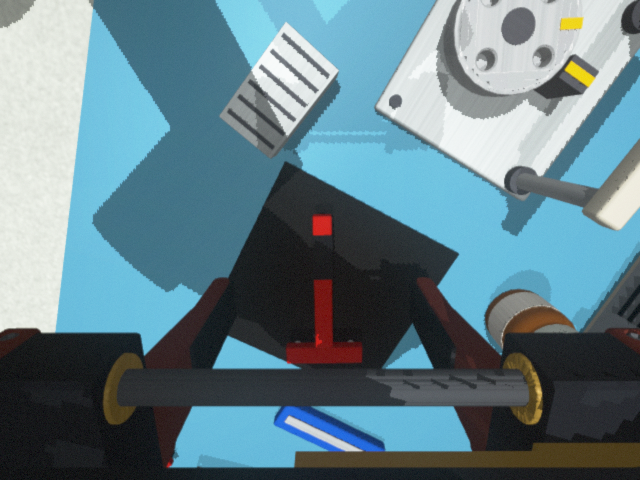

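The wrist picture shows the pad spanner upright in the view: tail at (321, 225), head at (287–362, 342–362), jar on the right at about (520, 310). I'll work out the grasp pose and check the jar's clearance to the gripper body.

```bash
python3 - <<'E'
from h import *
im,c=load('w1.png')
p=ray(c,510,310,.09)[:2]*1000;print('jar top',p)
ps=np.radians(18.4);d=p-np.array([484,-326]);print('tool x,y',-d[0]*np.sin(ps)+d[1]*np.cos(ps),d[0]*np.cos(ps)+d[1]*np.sin(ps))
plan(484,-326,95,18.4)
plan(484,-326,7,18.4,frm=(484,-326,95,18.4),step=30)
E
```

```text
jar top [ 643.19143025 -256.94138973]
tool x,y 15.27943703058093 172.8512132484887
now [ 454.6 -234.6  195.5] 17.92 tilt [ 1.e-04  3.e-04 -1.e+00]
rows 4
[-24.0, -0.0, 25.1] -0.0021
[-24.0, -0.1, 25.1] -0.0021
[-24.0, -0.1, 25.1] -0.0021
[-24.0, -0.2, 25.1] -0.0021
now [ 454.6 -234.6  195.5] 17.92 tilt [ 1.e-04  3.e-04 -1.e+00]
rows 3
[0.0, 0.0, 29.3] -0.0
[0.0, 0.0, 29.3] -0.0
[0.0, 0.0, 29.3] -0.0
```

Request:
{"api": "apply_moves", "payload": {
  "series": [
    [-24,0,25,0,0,-0.002,0],
    [-24,0,25,0,0,-0.002,0],
    [-24,0,25,0,0,-0.002,0],
    [-24,0,25,0,0,-0.002,0],
    [0,0,30,0,0,0,0],
    [0,0,30,0,0,0,0],
    [0,0,20,0,0,0,0],
    [0,0,8,0,0,0,0]
  ]
}}

```text
time: 1.78
tool_pos: [0.4839, -0.3232, 0.004]
tool_rot: [-1.831, -2.547, -0.0]
force: [0.1, 0.1, 0.2]
width: 0.995
finger_force: 0.0
```

Request:
{"api": "apply_moves", "payload": {
  "series": [
    [0,0,0,0,0,0,0],
    [0,0,0,0,0,0,255],
    [0,0,0,0,0,0,255],
    [0,0,0,0,0,0,255],
    [0,0,0,0,0,0,255],
    [0,0,0,0,0,0,255],
    [0,0,0,0,0,0,255],
    [0,0,0,0,0,0,255]
  ],
  "newtons": 60
}}

```text
time: 2.45
tool_pos: [0.4849, -0.3257, 0.0079]
tool_rot: [1.835, 2.549, 0.0]
force: [-0.0, 0.3, -0.0]
width: 0.511
finger_force: 0.0
```

Request:
{"api": "apply_moves", "payload": {
  "series": [
    [0,0,0,0,0,0,255],
    [0,0,0,0,0,0,255]
  ]
}}

```text
time: 2.62
tool_pos: [0.4847, -0.3256, 0.0075]
tool_rot: [1.835, 2.55, -0.0]
force: [0.1, 0.5, -0.5]
width: 0.356
finger_force: 0.0
```

Request:
{"api": "apply_moves", "payload": {
  "series": [
    [0,0,0,0,0,0,255],
    [0,0,0,0,0,0,255],
    [0,0,0,0,0,0,255],
    [0,0,0,0,0,0,255]
  ]
}}

```text
time: 2.95
tool_pos: [0.4847, -0.3255, 0.0074]
tool_rot: [-1.835, -2.55, 0.0]
force: [-0.3, -0.2, -0.2]
width: 0.052
finger_force: 0.0
```

```bash
python3 - <<'E'
from h import *
im,c=snap('wrist','w2.png'); im2,d=snap('side','s2.png'); print(robot.get_state()['width'])
o=np.zeros((600,800,3),np.uint8);o[:480,:640]=im
o[300:600,500:800]=cv2.resize(im2[230:330,320:420],(300,300))
im3,e=snap('scene','sc2.png');o[0:300,500:800]=cv2.resize(im3[215:315,150:250],(300,300))
cv2.imwrite('pics/v2.png',o[:,:,::-1])
E
```

```text
0.004051070122353669
```

View pics/v2.png

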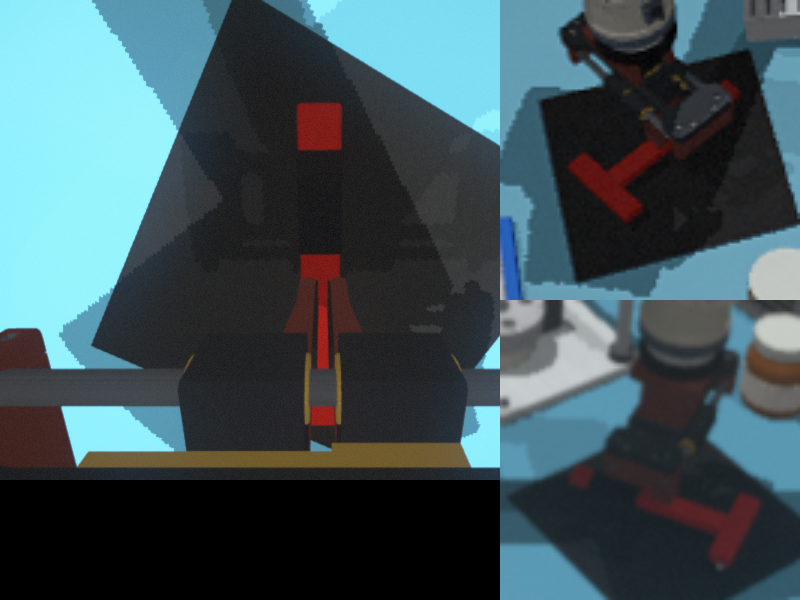

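```bash
python3 - <<'E'
from h import *
print({k:np.round(v,3) for k,v in robot.get_state().items()})
for f in ['w2.png','s2.png','sc2.png']:
    im,c=load(f)
    for X in [(.4847,-.3255,.0075),(.4847,-.3255,.031),(.4847,-.3255,.06)]: print(f,X[2],proj(c,X).round(1))
w,_=load('w2.png');s,_=load('s2.png');sc,_=load('sc2.png')
o=np.zeros((600,800,3),np.uint8)
o[:,:400]=cv2.resize(w[230:470,240:400],(400,600),interpolation=2)
o[:300,400:]=cv2.resize(sc[225:285,170:250],(400,300),interpolation=2)
o[300:,400:]=cv2.resize(s[255:315,335:415],(400,300),interpolation=2)
o=np.clip(o*1.6,0,255).astype(np.uint8)
cv2.imwrite('pics/v3.png',o[:,:,::-1])
E
```

```text
{'time': np.float64(3.1), 'q': array([-0.612,  0.633,  1.814, -0.   ,  0.695, -0.935]), 'joint_vel': array([ 0.   ,  0.   ,  0.   , -0.001, -0.   ,  0.001]), 'joint_efforts': array([-3.0000e-03, -5.6354e+01, -1.7396e+01,  2.0000e-02,  6.8000e-02,
        0.0000e+00]), 'tool_pos': array([ 0.485, -0.326,  0.007]), 'tool_rot': array([-1.835, -2.55 ,  0.   ]), 'force': array([0.455, 1.526, 0.364]), 'ft_torque': array([ 0.094, -0.042,  0.013]), 'finger_force': np.float64(0.0), 'width': np.float64(0.003)}
w2.png 0.0075 [320.9 275.8]
w2.png 0.031 [320.7 293.9]
w2.png 0.06 [320.4 323.5]
s2.png 0.0075 [373.3 301.5]
s2.png 0.031 [374.1 295.5]
s2.png 0.06 [375. 288.]
sc2.png 0.0075 [205.2 264.8]
sc2.png 0.031 [204.1 260.4]
sc2.png 0.06 [202.7 254.8]
```

View pics/v3.png

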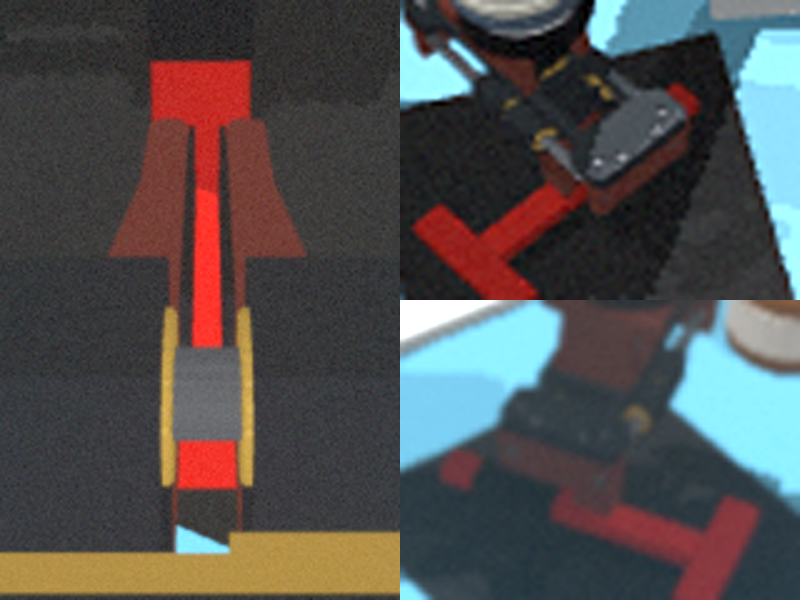

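The wrist crop shows the fingertips at about (320, 278), where a point nearer handle-top height would appear, and the opening reads nearly shut. So the fingers have closed above the handle: the real fingertips sit about 20–25 mm short of the reported TCP. I'll open, then go down in small steps watching the force.

Request:
{"api": "apply_moves", "payload": {
  "series": [
    [0,0,-3,0,0,0,0],
    [0,0,0,0,0,0,0],
    [0,0,0,0,0,0,0],
    [0,0,0,0,0,0,0],
    [0,0,0,0,0,0,0],
    [0,0,0,0,0,0,0],
    [0,0,0,0,0,0,0],
    [0,0,0,0,0,0,0]
  ]
}}

```text
time: 3.77
tool_pos: [0.4847, -0.3255, 0.0104]
tool_rot: [-1.835, -2.55, -0.0]
force: [-0.0, -0.2, 0.8]
width: 0.573
finger_force: 0.0
```

Request:
{"api": "apply_moves", "payload": {
  "series": [
    [0,0,3,0,0,0,0],
    [0,0,3,0,0,0,0],
    [0,0,1,0,0,0,0],
    [0,0,0,0,0,0,0],
    [0,0,0,0,0,0,0]
  ]
}}

```text
time: 4.18
tool_pos: [0.4846, -0.3254, 0.0033]
tool_rot: [-1.835, -2.549, -0.0]
force: [-0.7, -1.4, 0.0]
width: 0.956
finger_force: 0.0
```

Request:
{"api": "apply_moves", "payload": {
  "series": [
    [0,0,3,0,0,0,0],
    [0,0,3,0,0,0,0],
    [0,0,0,0,0,0,0],
    [0,0,0,0,0,0,0]
  ]
}}

```text
time: 4.52
tool_pos: [0.4845, -0.3254, -0.0028]
tool_rot: [-1.835, -2.549, 0.0]
force: [0.1, 0.2, 0.6]
width: 1.0
finger_force: 0.0
```

```bash
python3 - <<'E'
from h import *
im,c=snap('wrist','w4.png'); s=robot.get_state(); print(s['tool_pos'],s['force'])
cv2.imwrite('pics/v4.png',im[150:480,:,::-1])
E
```

```text
[ 0.48470575 -0.32548977 -0.00263378] [-0.09154595 -0.99527773  0.25591729]
```

View pics/v4.png

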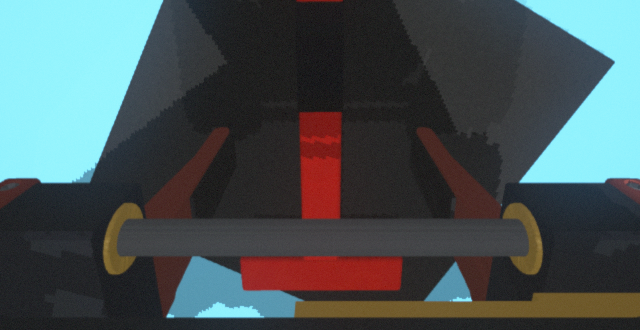

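The picture shows the open fingers' tips at (225, 280) and (422, 280) with the handle between them and no contact, although the reported TCP is below the pad's top. The stated tool is about 24 mm too long, so I keep going down and watch the force.

Request:
{"api": "apply_moves", "payload": {
  "series": [
    [0,0,3,0,0,0,0],
    [0,0,3,0,0,0,0],
    [0,0,2,0,0,0,0],
    [0,0,0,0,0,0,0],
    [0,0,0,0,0,0,0]
  ]
}}

```text
time: 4.98
tool_pos: [0.4846, -0.3254, -0.0108]
tool_rot: [-1.835, -2.549, 0.0]
force: [0.7, -1.3, -0.4]
width: 1.001
finger_force: 0.0
```

Request:
{"api": "apply_moves", "payload": {
  "series": [
    [0,0,3,0,0,0,0],
    [0,0,2,0,0,0,0],
    [0,0,0,0,0,0,0],
    [0,0,0,0,0,0,0]
  ]
}}

```text
time: 5.32
tool_pos: [0.4847, -0.3255, -0.0157]
tool_rot: [-1.835, -2.549, -0.0]
force: [0.2, -0.5, 0.5]
width: 1.003
finger_force: 0.0
```

Request:
{"api": "apply_moves", "payload": {
  "series": [
    [0,0,2,0,0,0,0],
    [0,0,0,0,0,0,0],
    [0,0,2,0,0,0,0],
    [0,0,0,0,0,0,0],
    [0,0,0,0,0,0,0]
  ]
}}

```text
time: 5.73
tool_pos: [0.4847, -0.3255, -0.0197]
tool_rot: [-1.835, -2.55, 0.0]
force: [0.5, 0.6, -0.2]
width: 1.0
finger_force: 0.0
```

Request:
{"api": "apply_moves", "payload": {
  "series": [
    [0,0,2,0,0,0,0],
    [0,0,0,0,0,0,0],
    [0,0,0,0,0,0,0]
  ]
}}

```text
time: 5.98
tool_pos: [0.4847, -0.3255, -0.0216]
tool_rot: [-1.835, -2.55, -0.0]
force: [-0.7, 0.6, 0.3]
width: 1.003
finger_force: 0.0
```

Request:
{"api": "apply_moves", "payload": {
  "series": [
    [0,0,2,0,0,0,0],
    [0,0,0,0,0,0,0],
    [0,0,0,0,0,0,0]
  ]
}}

```text
time: 6.23
tool_pos: [0.4849, -0.3257, -0.0228]
tool_rot: [1.835, 2.549, -0.0]
force: [-1.3, 1.3, 7.5]
width: 1.0
finger_force: 3.8
```

Contact came at TCP z = −22 mm, with the pad's top at 4 mm, so the fingers really end about 26 mm behind the reported TCP. I back off 3 mm and grip.

Request:
{"api": "apply_moves", "payload": {
  "series": [
    [0,0,-3.5,0,0,0,0],
    [0,0,0,0,0,0,255],
    [0,0,0,0,0,0,255],
    [0,0,0,0,0,0,255],
    [0,0,0,0,0,0,255],
    [0,0,0,0,0,0,255],
    [0,0,0,0,0,0,255],
    [0,0,0,0,0,0,255]
  ],
  "newtons": 60
}}

```text
time: 6.9
tool_pos: [0.4847, -0.3255, -0.0201]
tool_rot: [-1.835, -2.55, 0.0]
force: [-0.3, 0.0, -0.2]
width: 0.509
finger_force: 0.0
```

Request:
{"api": "apply_moves", "payload": {
  "series": [
    [0,0,0,0,0,0,255],
    [0,0,0,0,0,0,255],
    [0,0,0,0,0,0,255],
    [0,0,0,0,0,0,255]
  ]
}}

```text
time: 7.23
tool_pos: [0.4845, -0.3256, -0.02]
tool_rot: [-1.835, -2.55, 0.0]
force: [0.1, -0.8, -0.8]
width: 0.224
finger_force: 60.0
```

Request:
{"api": "apply_moves", "payload": {
  "series": [
    [0,0,-5,0,0,0,255],
    [0,0,-15,0,0,0,255],
    [0,0,-35,0,0,0,255],
    [0,0,-35,0,0,0,255],
    [0,0,-35,0,0,0,255],
    [0,0,-35,0,0,0,255]
  ]
}}

```text
time: 7.73
tool_pos: [0.4839, -0.3249, 0.1411]
tool_rot: [-1.834, -2.548, -0.0]
force: [0.6, -1.1, -4.8]
width: 0.224
finger_force: 60.0
```

```bash
python3 -c "
from h import *
plan(541,-134,140,66)"
```

```text
now [ 483.9 -324.9  141.1] 18.5 tilt [-0.0014  0.0011 -1.    ]
rows 8
[20.4, 14.3, 0.1] -0.1036
[18.8, 16.4, 0.1] -0.1036
[17.0, 18.2, 0.1] -0.1036
[15.0, 19.9, 0.1] -0.1036
[12.9, 21.3, 0.1] -0.1036
[10.6, 22.5, 0.1] -0.1036
[8.2, 23.5, 0.1] -0.1036
[5.7, 24.2, 0.1] -0.1036
```

Request:
{"api": "apply_moves", "payload": {
  "series": [
    [20.5,14.5,0,0,0,-0.1035,255],
    [19,16.5,0,0,0,-0.1035,255],
    [17,18,0,0,0,-0.1035,255],
    [15,20,0,0,0,-0.1035,255],
    [13,21.5,0,0,0,-0.1035,255],
    [10.5,22.5,0,0,0,-0.1035,255],
    [8,23.5,0,0,0,-0.1035,255],
    [5.5,24,0,0,0,-0.1035,255]
  ]
}}

```text
time: 8.4
tool_pos: [0.5417, -0.1331, 0.1397]
tool_rot: [-0.647, -3.073, -0.0]
force: [0.7, -0.3, -4.2]
width: 0.224
finger_force: 60.0
```

Request:
{"api": "apply_moves", "payload": {
  "series": [
    [0,0,0,0,0,0,255],
    [0,0,0,0,0,0,255],
    [0,0,0,0,0,0,255]
  ]
}}

```text
time: 8.65
tool_pos: [0.5417, -0.1346, 0.1397]
tool_rot: [-0.655, -3.072, 0.0]
force: [-0.3, -0.0, -5.2]
width: 0.222
finger_force: 60.0
```

```bash
python3 - <<'E'
from h import *
print(pose()[:2])
im,c=snap('wrist','w5.png')
C=proj(c,(.5505,-.0395,.07));print(C)
u,v=C.astype(int);im=np.ascontiguousarray(im)
o=cv2.resize(im,None,fx=1,fy=1);cv2.imwrite('pics/v5.png',o[:,:,::-1])
g=cv2.cvtColor(im,cv2.COLOR_RGB2GRAY);hsv=cv2.cvtColor(im,cv2.COLOR_RGB2HSV)
m=np.zeros_like(g);m[max(v-85,0):v+85,u-85:u+85]=g[max(v-85,0):v+85,u-85:u+85]<120
k,l,s,ce=cv2.connectedComponentsWithStats(m)
for i in range(1,k):
    if 60<s[i,4]<1500: print('dark',s[i],ce[i].round(1),(ray(c,*ce[i],.07)*1000).round(1)[:2])
m=((hsv[:,:,0]>18)&(hsv[:,:,0]<35)&(hsv[:,:,1]>120)).astype(np.uint8)
k,l,s,ce=cv2.connectedComponentsWithStats(m)
for i in range(1,k):
    if s[i,4]>30: print('yel',s[i],ce[i].round(1),(ray(c,*ce[i],.07)*1000).round(1)[:2])
E
```

```text
(array([ 541.68592378, -134.58738079,  139.73317195]), np.float64(65.90737591623889))
[445.17191875 199.28884275]
dark [514 114  16   7  86] [520.9 116.5] [516.8  26.2]
dark [375 142  34  79 372] [384.8 175.7] [516.4 -73.8]
dark [449 145  12  20 145] [455.3 154. ] [522.4 -22.7]
dark [430 184  34  33 880] [446.8 200. ] [551.5 -38.6]
dark [404 191   9  18  76] [408.9 199.6] [539.9 -63.9]
dark [487 191  12  16 146] [492.8 198.4] [564.1  -7.4]
dark [441 233  11  14  88] [446.2 239.8] [580.6 -48.6]
dark [425 261  39  23 364] [437.6 270.7] [601.9 -62.7]
dark [514 265  16  19 243] [522.5 275.5] [632.8  -3.2]
yel [471 228  21  21 212] [481.  237.8] [589.8 -24. ]
yel [447 264  14  31 327] [454.  279.2] [614.  -53.3]
yel [268 353  13  71 500] [272.9 389. ] [ 648.9 -229.4]
yel [365 353  13  72 498] [372.  389.3] [ 684.4 -150.7]
yel [ 118  443  390   25 7074] [330.4 457.1] [ 739.3 -214.4]
```

View pics/v5.png

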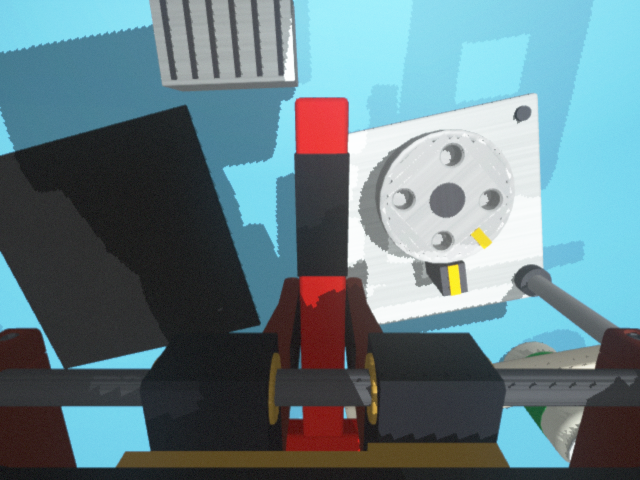

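The wrist picture shows the ring's holes at (452,154), (490,199), (443,239) and (403,199), the bore at (447,200), the ring's yellow line at (481,238) and the fixed line at (454,279). The spanner is held straight. I'll check where along the handle it is gripped and plan the approach.

```bash
python3 - <<'E'
from h import *
im,c=load('w5.png')
T=np.array([541.7,-134.6,139.7]);ps=np.radians(65.95)
xh=np.array([-np.sin(ps),np.cos(ps),0]);yh=np.array([np.cos(ps),np.sin(ps),0])
hsv=cv2.cvtColor(np.ascontiguousarray(im),cv2.COLOR_RGB2HSV)
m=((hsv[:,:,0]<8)|(hsv[:,:,0]>172))&(hsv[:,:,1]>130)&(hsv[:,:,2]>70)
k,l,s,ce=cv2.connectedComponentsWithStats(m.astype(np.uint8))
z=(T[2]+51)/1000
for i in range(1,k):
    if s[i,4]>100:
        x,y,w,h,a=s[i]
        for u,v in [(x,y),(x+w,y),(x,y+h),(x+w,y+h)]:
            d=ray(c,u,v,z)*1000-T; print(i,(u,v),'tool x %.1f y %.1f'%(d@xh,d@yh))
C=np.array([551.4,-38.7]);ps=np.radians(66.2);xh=np.array([-np.sin(ps),np.cos(ps)])
for s0 in (0,): print(C+72*xh)
for z in (.065,):
  print('fixed',[ (ray(c,*p,z)*1000).round(1) for p in [(449,265),(459,265),(461,294),(452,294)]])
print('ringline',[ (ray(c,*p,.07)*1000).round(1) for p in [(473,232),(480,229),(491,244),(484,248)]])
E
```

```text
1 (np.int32(296), np.int32(98)) tool x 90.6 y -9.2
1 (np.int32(348), np.int32(98)) tool x 90.6 y 9.6
1 (np.int32(296), np.int32(154)) tool x 70.9 y -9.7
1 (np.int32(348), np.int32(154)) tool x 70.9 y 10.0
2 (np.int32(299), np.int32(276)) tool x 21.0 y -9.5
2 (np.int32(346), np.int32(276)) tool x 21.0 y 10.2
2 (np.int32(299), np.int32(369)) tool x -24.8 y -10.4
2 (np.int32(346), np.int32(369)) tool x -24.8 y 11.1
3 (np.int32(285), np.int32(406)) tool x -45.5 y -17.4
3 (np.int32(361), np.int32(406)) tool x -45.5 y 18.6
3 (np.int32(285), np.int32(451)) tool x -72.7 y -18.2
3 (np.int32(361), np.int32(451)) tool x -72.7 y 19.4
[485.52290391  -9.64473866]
fixed [array([603.5, -52.2,  65. ]), array([606.7, -44.9,  65. ]), array([631.6, -51.1,  65. ]), array([628.6, -57.8,  65. ])]
ringline [array([582.9, -28.2,  70. ]), array([582.8, -22.7,  70. ]), array([597.7, -18.5,  70. ]), array([598.6, -24.3,  70. ])]
```

```bash
python3 -c "
from h import *
plan(484.5,-9.5,130,66.2)"
```

```text
now [ 541.7 -135.   139.8] 65.87 tilt [-7.e-04 -0.e+00 -1.e+00]
rows 4
[25.9, 22.8, 2.4] -0.0015
[25.8, 22.8, 2.4] -0.0015
[25.8, 22.9, 2.4] -0.0015
[25.8, 22.9, 2.4] -0.0015
```

Request:
{"api": "apply_moves", "payload": {
  "series": [
    [26,23,0,0,0,-0.0015,255],
    [26,23,0,0,0,-0.0015,255],
    [26,23,2,0,0,-0.0015,255],
    [25.5,22.5,8,0,0,-0.0015,255],
    [0,0,30,0,0,0,255],
    [0,0,25,0,0,0,255],
    [0,0,12,0,0,0,255],
    [0,0,5,0,0,0,255]
  ]
}}

```text
time: 9.37
tool_pos: [0.4832, -0.0096, 0.0562]
tool_rot: [-0.647, -3.071, 0.001]
force: [0.2, 0.4, -4.5]
width: 0.222
finger_force: 60.0
```

Request:
{"api": "apply_moves", "payload": {
  "series": [
    [0,0,2,0,0,0,255],
    [0,0,0,0,0,0,255],
    [0,0,0,0,0,0,255]
  ]
}}

```text
time: 9.62
tool_pos: [0.4856, -0.0095, 0.0568]
tool_rot: [0.647, 3.073, 0.0]
force: [-0.1, 0.2, -4.1]
width: 0.222
finger_force: 60.0
```

```bash
python3 - <<'E'
from h import *
plan(484.5,-9.5,52,66.2)
sc,c=snap('scene','sc6.png');sd,d=snap('side','s6.png');w,_=snap('wrist','w6.png')
o=np.zeros((600,800,3),np.uint8)
o[:300,:400]=cv2.resize(sc[190:265,250:350],(400,300),interpolation=2)
o[:300,400:]=cv2.resize(sd[200:275,270:370],(400,300),interpolation=2)
o[300:,:400]=cv2.resize(w,(400,300))
cv2.imwrite('pics/v6.png',o[:,:,::-1])
E
```

```text
now [485.6  -9.5  56.8] 66.23 tilt [ 1.5e-03 -1.0e-04 -1.0e+00]
rows 1
[1.0, -0.5, 4.8] 0.0005
```

View pics/v6.png

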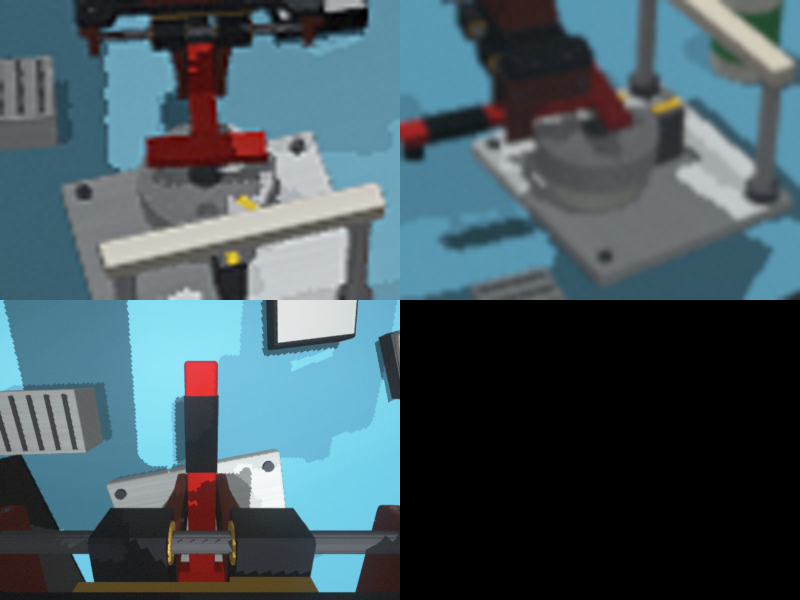

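The picture shows the head held just above the ring at scene (302, 227), lined up across it, with the side view agreeing. I correct by 1 mm and lower it while feeling the force.

Request:
{"api": "apply_moves", "payload": {
  "series": [
    [1,-0.5,5,0,0,0,255],
    [0,0,3,0,0,0,255],
    [0,0,2,0,0,0,255],
    [0,0,0,0,0,0,255],
    [0,0,0,0,0,0,255]
  ]
}}

```text
time: 10.18
tool_pos: [0.4834, -0.009, 0.0457]
tool_rot: [-0.645, -3.074, 0.0]
force: [-0.4, -0.5, -4.2]
width: 0.222
finger_force: 60.0
```

Request:
{"api": "apply_moves", "payload": {
  "series": [
    [0,0,2,0,0,0,255],
    [0,0,0,0,0,0,255],
    [0,0,1,0,0,0,255],
    [0,0,0,0,0,0,255]
  ]
}}

```text
time: 10.52
tool_pos: [0.4836, -0.009, 0.0429]
tool_rot: [-0.645, -3.075, 0.0]
force: [0.1, -0.1, -4.6]
width: 0.224
finger_force: 60.0
```

Request:
{"api": "apply_moves", "payload": {
  "series": [
    [-0.7,0,1.5,0,0,0,255],
    [0,0,0,0,0,0,255],
    [0,0,1.5,0,0,0,255],
    [0,0,0,0,0,0,255]
  ]
}}

```text
time: 10.85
tool_pos: [0.4841, -0.0093, 0.0398]
tool_rot: [-0.645, -3.074, 0.0]
force: [-0.1, 0.0, -3.8]
width: 0.223
finger_force: 60.0
```

Request:
{"api": "apply_moves", "payload": {
  "series": [
    [0,0,2,0,0,0,255],
    [0,0,0,0,0,0,255],
    [0,0,2,0,0,0,255],
    [0,0,0,0,0,0,255]
  ]
}}

```text
time: 11.18
tool_pos: [0.4841, -0.0093, 0.0357]
tool_rot: [-0.645, -3.074, 0.0]
force: [0.1, -0.4, -4.3]
width: 0.221
finger_force: 60.0
```

Request:
{"api": "apply_moves", "payload": {
  "series": [
    [0,0,2,0,0,0,255],
    [0,0,0,0,0,0,255],
    [0,0,1,0,0,0,255],
    [0,0,0,0,0,0,255]
  ]
}}

```text
time: 11.52
tool_pos: [0.4842, -0.0093, 0.0328]
tool_rot: [-0.645, -3.074, 0.0]
force: [-0.4, -0.2, -4.2]
width: 0.221
finger_force: 60.0
```

Both prongs went in without touching. I lower the last bit until the head seats.

Request:
{"api": "apply_moves", "payload": {
  "series": [
    [0,0,1,0,0,0,255],
    [0,0,0,0,0,0,255],
    [0,0,0.7,0,0,0,255],
    [0,0,0,0,0,0,255],
    [0,0,0,0,0,0,255]
  ]
}}

```text
time: 11.93
tool_pos: [0.4843, -0.0093, 0.0313]
tool_rot: [-0.645, -3.075, 0.0]
force: [0.0, -0.1, -3.6]
width: 0.225
finger_force: 60.0
```

Request:
{"api": "apply_moves", "payload": {
  "series": [
    [0,0,0.7,0,0,0,255],
    [0,0,0,0,0,0,255],
    [0,0,0,0,0,0,255]
  ]
}}

```text
time: 12.18
tool_pos: [0.4843, -0.0093, 0.0308]
tool_rot: [0.645, 3.074, 0.0]
force: [-0.8, 0.6, 0.6]
width: 0.218
finger_force: 60.0
```

The head is seated and carrying load. Now I turn clockwise on an arc about the ring axis.

Request:
{"api": "apply_moves", "payload": {
  "series": [
    [-0.045,2.56,0.2,0,0,0.035,255],
    [-0.045,2.56,0,0,0,0.035,255],
    [-0.045,2.56,0,0,0,0.035,255],
    [-0.045,2.56,0,0,0,0.035,255],
    [-0.045,2.56,0,0,0,0.035,255],
    [-0.045,2.56,0,0,0,0.035,255]
  ]
}}

```text
time: 12.68
tool_pos: [0.4911, 0.0037, 0.0307]
tool_rot: [-0.966, -2.988, 0.002]
force: [-6.0, -3.0, 5.1]
width: 0.221
finger_force: 60.0
```

Request:
{"api": "apply_moves", "payload": {
  "series": [
    [-0.045,2.56,0,0,0,0.035,255],
    [-0.045,2.56,0,0,0,0.035,255],
    [-0.045,2.56,0,0,0,0.035,255],
    [-0.045,2.56,0,0,0,0.035,255]
  ]
}}

```text
time: 13.02
tool_pos: [0.4975, 0.0116, 0.0306]
tool_rot: [-1.172, -2.913, 0.002]
force: [-4.6, -2.7, 5.0]
width: 0.222
finger_force: 60.0
```

```bash
cat >> h.py <<'E'
def yel(n):
    im,c=snap(n,n+'_y.png'); hsv=cv2.cvtColor(np.ascontiguousarray(im),cv2.COLOR_RGB2HSV)
    m=((hsv[:,:,0]>18)&(hsv[:,:,0]<35)&(hsv[:,:,1]>110)&(hsv[:,:,2]>60)).astype(np.uint8)
    k,l,s,ce=cv2.connectedComponentsWithStats(m)
    for i in range(1,k):
        P=ray(c,*ce[i],.068)*1000
        if s[i,4]>3 and abs(P[0]-600)<60 and abs(P[1]+40)<60:
            d=P[:2]-[551.4,-38.7]; print(n,s[i],P.round(1)[:2],'r %.1f ang %.1f'%(np.hypot(*d),np.degrees(np.arctan2(d[1],d[0]))))
E
python3 - <<'E'
from h import *
p,a,M=pose();s=robot.get_state();print(p.round(1),a,s['force'].round(1),s['ft_torque'].round(2))
d=p[:2]-[551.4,-38.7];print(np.hypot(*d),np.degrees(np.arctan2(d[1],d[0]))-90)
for n in('scene','side'): yel(n)
E
```

```text
[497.5  11.6  30.6] 46.162793770759244 [-4.6 -2.7  5. ] [-0.58  0.57  0.03]
73.68008354821374 46.97491746565319
scene [307 241   3   2   6] [587.5 -35.1] r 36.2 ang 5.7
scene [306 253   4   4  13] [627.2 -57.5] r 78.1 ang -13.9
side [326 225   3   2   4] [592.9 -32.9] r 42.0 ang 8.0
side [333 225   7   3  15] [612.6 -55.7] r 63.5 ang -15.5
```

Request:
{"api": "apply_moves", "payload": {
  "series": [
    [-0.05,2.77,0,0,0,0.0378,255],
    [-0.05,2.77,0,0,0,0.0378,255],
    [-0.05,2.77,0,0,0,0.0378,255],
    [-0.05,2.77,0,0,0,0.0378,255],
    [-0.05,2.77,0,0,0,0.0378,255],
    [-0.05,2.77,0,0,0,0.0378,255],
    [0,0,0,0,0,0,255],
    [0,0,0,0,0,0,255]
  ]
}}

```text
time: 13.78
tool_pos: [0.5107, 0.0225, 0.0306]
tool_rot: [-1.492, -2.764, 0.001]
force: [-4.8, 0.0, 5.6]
width: 0.221
finger_force: 60.0
```

```bash
python3 - <<'E'
from h import *
p,a,M=pose();s=robot.get_state();print(p.round(1),a,s['force'].round(1),s['ft_torque'].round(2))
d=p[:2]-[551.4,-38.7];print(np.hypot(*d),np.degrees(np.arctan2(d[1],d[0]))-90)
for n in('scene','side'): yel(n)
E
```

```text
[510.7  22.5  30.6] 33.2930406497793 [-4.8  0.   5.6] [-0.21  0.58 -0.1 ]
73.4866000944417 33.66695398261648
scene [304 242   3   2   6] [586.6 -44.5] r 35.7 ang -9.4
scene [306 253   4   4  12] [626.7 -57.4] r 77.6 ang -14.0
side [333 225   7   3  15] [612.6 -55.7] r 63.5 ang -15.5
```

Request:
{"api": "apply_moves", "payload": {
  "series": [
    [0,-1.3,0,0,0,-0.0175,255],
    [0,-1.3,0,0,0,-0.0175,255],
    [0,0,0,0,0,0,255]
  ]
}}

```text
time: 14.13
tool_pos: [0.5098, 0.0213, 0.0307]
tool_rot: [1.441, 2.79, 0.002]
force: [0.8, 2.7, 2.3]
width: 0.227
finger_force: 60.0
```

Request:
{"api": "apply_moves", "payload": {
  "series": [
    [0,-1.3,0,0,0,-0.0175,255],
    [0,0,0,0,0,0,255],
    [0,0,0,0,0,0,255]
  ]
}}

```text
time: 14.38
tool_pos: [0.509, 0.0203, 0.0307]
tool_rot: [1.419, 2.801, 0.001]
force: [2.3, 3.0, 2.0]
width: 0.219
finger_force: 60.0
```

Request:
{"api": "apply_moves", "payload": {
  "series": [
    [0,0,-1,0,0,0,255],
    [0,0,0,0,0,0,255],
    [0,0,-1,0,0,0,255],
    [0,0,0,0,0,0,255],
    [0,0,0,0,0,0,255]
  ]
}}

```text
time: 14.8
tool_pos: [0.5072, 0.0201, 0.032]
tool_rot: [-1.42, -2.801, 0.001]
force: [1.4, 0.2, -4.4]
width: 0.225
finger_force: 60.0
```

```bash
python3 - <<'E'
from h import *
p,a,M=pose();s=robot.get_state();print(p.round(1),a,s['force'].round(1),s['ft_torque'].round(2))
d=p[:2]-[551.4,-38.7];print(np.hypot(*d),np.degrees(np.arctan2(d[1],d[0]))-90)
E
```

```text
[507.2  20.1  32. ] 36.240000684879995 [ 1.4  0.2 -4.4] [-0.02 -0.05  0.03]
73.60852897834177 36.93550387937643
```

Request:
{"api": "apply_moves", "payload": {
  "series": [
    [0,0,-8,0,0,0,255],
    [0,0,-10,0,0,0,255],
    [0,0,-30,0,0,0,255],
    [0,0,-30,0,0,0,255],
    [0,0,-30,0,0,0,255],
    [-20,-18,0,0,0,0,255],
    [-21,-18,0,0,0,0,255],
    [-21,-18,0,0,0,0,255]
  ]
}}

```text
time: 15.47
tool_pos: [0.5014, -0.0623, 0.1423]
tool_rot: [1.417, 2.801, 0.001]
force: [-1.2, 1.0, -5.1]
width: 0.219
finger_force: 60.0
```

Request:
{"api": "apply_moves", "payload": {
  "series": [
    [-21,-18,0,0,0,0,255],
    [-21,-17,0,0,0,0,255],
    [0,0,0,0,0,0,255],
    [0,0,0,0,0,0,255],
    [0,0,0,0,0,0,255]
  ]
}}

```text
time: 15.88
tool_pos: [0.4975, -0.116, 0.1409]
tool_rot: [1.421, 2.802, 0.0]
force: [-0.4, -1.1, -5.3]
width: 0.221
finger_force: 60.0
```

```bash
cat >> h.py <<'E'
def ring(f):
    print(pose()[:2])
    im,c=snap('wrist',f); im=np.ascontiguousarray(im)
    u,v=proj(c,(.5514,-.0387,.07)).astype(int); print(u,v)
    g=cv2.cvtColor(im,cv2.COLOR_RGB2GRAY)
    m=np.zeros_like(g);m[max(v-85,0):v+85,u-85:u+85]=g[max(v-85,0):v+85,u-85:u+85]<120
    k,l,s,ce=cv2.connectedComponentsWithStats(m)
    for i in range(1,k):
        P=ray(c,*ce[i],.07)[:2]*1000; d=P-[551.4,-38.7]
        if 40<s[i,4]<1500 and np.hypot(*d)<45: print('dark',s[i],P.round(1),np.hypot(*d).round(1),np.degrees(np.arctan2(d[1],d[0])).round(1))
    hsv=cv2.cvtColor(im,cv2.COLOR_RGB2HSV)
    m=((hsv[:,:,0]>18)&(hsv[:,:,0]<35)&(hsv[:,:,1]>120)).astype(np.uint8)
    k,l,s,ce=cv2.connectedComponentsWithStats(m)
    for i in range(1,k):
        ys,xs=np.where(l==i)
        for z in (.07,.065):
            Q=np.array([ray(c,x,y,z)[:2]*1000-[551.4,-38.7] for x,y in zip(xs,ys)]) if 30<s[i,4]<1000 else np.zeros((1,2))
            q=Q.mean(0)
            if 25<np.hypot(*q)<90:
                w=np.linalg.svd(Q-q)[2][0]; w=w*np.sign(w[0])
                print('yel',z,s[i],q.round(1),'ang %.1f axis %.1f'%(np.degrees(np.arctan2(q[1],q[0])),np.degrees(np.arctan2(w[1],w[0]))))
E
python3 -c "
from h import *
ring('w7.png')"
```

```text
(array([ 497.47511157, -115.99858517,  140.89790612]), np.float64(36.20872606496046))
442 199
dark [439 145  16  19 128] [532.4 -10.1] 34.3 123.6
dark [426 184  34  32 859] [551.4 -38.5] 0.2 78.9
dark [482 188  13  16 122] [576.8 -15.6] 34.4 42.2
dark [395 191  14  17  78] [528.  -54.5] 28.2 -146.0
dark [442 233   6  12  51] [573.  -60.1] 30.4 -44.8
yel 0.07 [468 227  36  49 557] [ 54.1 -10.4] ang -10.9 axis -19.5
yel 0.065 [468 227  36  49 557] [ 57.1 -10.3] ang -10.3 axis -19.5
```

```bash
cat >> h.py <<'E'
def lines(f):
    im,c=load(f); hsv=cv2.cvtColor(np.ascontiguousarray(im),cv2.COLOR_RGB2HSV)
    m=(hsv[:,:,0]>18)&(hsv[:,:,0]<35)&(hsv[:,:,1]>120)
    ys,xs=np.where(m)
    for z,lo,hi in ((.07,30,49),(.065,54,79)):
        Q=np.array([ray(c,x,y,z)[:2]*1000-[551.4,-38.7] for x,y in zip(xs,ys)])
        r=np.hypot(*Q.T);a=np.degrees(np.arctan2(Q[:,1],Q[:,0]))
        for b in range(lo,hi,4):
            k=(r>=b)&(r<b+4)&(abs(a)<40)
            if k.sum(): print(f,z,b,k.sum(),'ang %.1f min %.1f max %.1f'%(a[k].mean(),a[k].min(),a[k].max()))
E
python3 -c "
from h import *
lines('w5.png');lines('w7.png')
im,c=load('w7.png');cv2.imwrite('pics/v7.png',cv2.resize(im[110:300,360:560],None,fx=3,fy=3,interpolation=2)[:,:,::-1])"
```

```text
w5.png 0.07 30 11 ang 20.4 min 14.9 max 26.3
w5.png 0.07 34 55 ang 21.0 min 14.2 max 27.1
w5.png 0.07 38 52 ang 20.8 min 15.3 max 26.0
w5.png 0.07 42 51 ang 21.0 min 16.0 max 25.7
w5.png 0.07 46 43 ang 20.9 min 16.7 max 25.5
w5.png 0.065 54 50 ang -11.6 min -16.2 max -7.4
w5.png 0.065 58 51 ang -11.9 min -15.7 max -7.8
w5.png 0.065 62 50 ang -11.6 min -15.7 max -7.9
w5.png 0.065 66 51 ang -11.9 min -15.3 max -8.3
w5.png 0.065 70 48 ang -11.8 min -15.3 max -8.5
w5.png 0.065 74 49 ang -11.9 min -15.0 max -8.7
w5.png 0.065 78 26 ang -11.7 min -14.5 max -9.1
w7.png 0.07 30 11 ang -8.1 min -13.0 max -2.5
w7.png 0.07 34 52 ang -7.1 min -13.3 max -1.0
w7.png 0.07 38 52 ang -6.7 min -12.2 max -1.5
w7.png 0.07 42 50 ang -7.0 min -11.8 max -2.0
w7.png 0.07 46 49 ang -7.2 min -11.7 max -3.0
w7.png 0.065 54 51 ang -11.9 min -16.1 max -7.8
w7.png 0.065 58 51 ang -11.8 min -15.8 max -7.8
w7.png 0.065 62 52 ang -11.8 min -15.6 max -8.1
w7.png 0.065 66 52 ang -12.0 min -15.5 max -8.5
w7.png 0.065 70 50 ang -11.9 min -15.3 max -8.5
w7.png 0.065 74 52 ang -11.8 min -15.1 max -8.7
w7.png 0.065 78 29 ang -11.9 min -14.6 max -9.0
```

The measurement repeats well: fixed line at −11.8°, ring line at −7.0° (it was +20.9°), so 4.8° remain. The spanner drove the ring with its contact at ψ = 33.3°, so the end angle is ψ = 28.5°. I go back in.

Request:
{"api": "apply_moves", "payload": {
  "series": [
    [21,17.5,0,0,0,0,255],
    [21,17.5,0,0,0,0,255],
    [21,18,0,0,0,0,255],
    [21,18,0,0,0,0,255],
    [20,17.5,0,0,0,-0.01,255],
    [0,0,30,0,0,0,255],
    [0,0,30,0,0,0,255],
    [0,0,20,0,0,0,255]
  ]
}}

```text
time: 16.6
tool_pos: [0.5066, 0.022, 0.059]
tool_rot: [-1.401, -2.811, 0.001]
force: [-1.3, -1.3, -3.9]
width: 0.222
finger_force: 60.0
```

Request:
{"api": "apply_moves", "payload": {
  "series": [
    [0,0,8,0,0,0,255],
    [0,0,0,0,0,0,255],
    [0,0,0,0,0,0,255]
  ]
}}

```text
time: 16.85
tool_pos: [0.5077, 0.0205, 0.0528]
tool_rot: [-1.405, -2.81, 0.0]
force: [0.2, -0.3, -5.2]
width: 0.22
finger_force: 60.0
```

```bash
python3 - <<'E'
from h import *
ps=np.radians(36.8);print(551.4-73*np.sin(ps),-38.7+73*np.cos(ps))
plan(551.4-73*np.sin(ps),-38.7+73*np.cos(ps),42,36.8,n=1)
print(robot.get_state()['force'])
E
```

```text
507.6712773083622 19.753390079257542
now [507.7  20.5  52.8] 36.87 tilt [-1.e-04  0.e+00 -1.e+00]
rows 1
[-0.6, -0.5, 10.8] 0.0012
[ 0.19324048 -0.30585552 -5.2338816 ]
```

Request:
{"api": "apply_moves", "payload": {
  "series": [
    [-0.5,-0.3,4,0,0,0,255],
    [0,0,3,0,0,0,255],
    [0,0,3,0,0,0,255],
    [0,0,0,0,0,0,255]
  ]
}}

```text
time: 17.18
tool_pos: [0.5077, 0.0193, 0.0425]
tool_rot: [1.406, 2.809, 0.0]
force: [-0.1, -0.2, -4.5]
width: 0.223
finger_force: 60.0
```

Request:
{"api": "apply_moves", "payload": {
  "series": [
    [0,0,3,0,0,0,255],
    [0,0,3,0,0,0,255],
    [0,0,2,0,0,0,255],
    [0,0,2,0,0,0,255],
    [0,0,0,0,0,0,255]
  ]
}}

```text
time: 17.6
tool_pos: [0.5073, 0.0194, 0.0319]
tool_rot: [-1.406, -2.809, 0.001]
force: [-0.3, -0.4, -5.3]
width: 0.22
finger_force: 60.0
```

Request:
{"api": "apply_moves", "payload": {
  "series": [
    [0,0,1,0,0,0,255],
    [0,0,0,0,0,0,255],
    [0,0,0.7,0,0,0,255],
    [0,0,0,0,0,0,255],
    [0,0,0,0,0,0,255]
  ]
}}

```text
time: 18.02
tool_pos: [0.5077, 0.0194, 0.0309]
tool_rot: [1.406, 2.809, 0.0]
force: [-0.0, 0.8, -1.7]
width: 0.225
finger_force: 60.0
```

Request:
{"api": "apply_moves", "payload": {
  "series": [
    [0,0,0.5,0,0,0,255],
    [-0.03,2.13,0,0,0,0.0292,255],
    [-0.03,2.13,0,0,0,0.0292,255],
    [-0.03,2.13,0,0,0,0.0292,255],
    [-0.03,2.13,0,0,0,0.0292,255],
    [-0.03,2.13,0,0,0,0.0292,255],
    [0,0,0,0,0,0,255],
    [0,0,0,0,0,0,255]
  ]
}}

```text
time: 18.68
tool_pos: [0.5159, 0.0249, 0.0306]
tool_rot: [-1.607, -2.698, 0.001]
force: [-4.3, -1.4, 4.9]
width: 0.225
finger_force: 60.0
```

```bash
python3 - <<'E'
from h import *
p,a,M=pose();s=robot.get_state();print(p.round(1),a,s['force'].round(1),s['ft_torque'].round(2))
d=p[:2]-[551.4,-38.7];print(np.hypot(*d),np.degrees(np.arctan2(d[1],d[0]))-90)
E
```

```text
[515.9  24.9  30.6] 28.448600926259438 [-4.3 -1.4  4.9] [-0.49  0.63 -0.15]
72.87804677630193 29.1921968350714
```

Request:
{"api": "apply_moves", "payload": {
  "series": [
    [0,-1.3,0,0,0,-0.0175,255],
    [0,-1.3,0,0,0,-0.0175,255],
    [0,-1.3,0,0,0,-0.0175,255],
    [0,0,-1,0,0,0,255],
    [0,0,-1,0,0,0,255],
    [0,0,0,0,0,0,255]
  ]
}}

```text
time: 19.18
tool_pos: [0.5126, 0.0231, 0.0319]
tool_rot: [-1.536, -2.74, 0.001]
force: [0.1, 0.3, -4.5]
width: 0.221
finger_force: 60.0
```

Request:
{"api": "apply_moves", "payload": {
  "series": [
    [0,0,-8,0,0,0,255],
    [0,0,-10,0,0,0,255],
    [0,0,-30,0,0,0,255],
    [0,0,-30,0,0,0,255],
    [0,0,-30,0,0,0,255],
    [-20,-18,0,0,0,0,255],
    [-21,-18,0,0,0,0,255],
    [-21,-18,0,0,0,0,255]
  ]
}}

```text
time: 19.85
tool_pos: [0.4996, -0.0585, 0.1419]
tool_rot: [1.533, 2.74, 0.001]
force: [-0.2, -0.3, -5.4]
width: 0.22
finger_force: 60.0
```

Request:
{"api": "apply_moves", "payload": {
  "series": [
    [-21,-18,0,0,0,0,255],
    [-21,-17,0,0,0,0,255],
    [0,0,0,0,0,0,255],
    [0,0,0,0,0,0,255],
    [0,0,0,0,0,0,255]
  ]
}}

```text
time: 20.27
tool_pos: [0.4914, -0.1118, 0.1407]
tool_rot: [1.537, 2.74, 0.0]
force: [0.3, 0.1, -4.8]
width: 0.222
finger_force: 60.0
```

```bash
python3 -c "
from h import *
print(pose()[:2]);snap('wrist','w8.png');lines('w8.png')"
```

```text
(array([ 491.40933188, -111.80859635,  140.70282648]), np.float64(31.41869835021243))
w8.png 0.07 30 12 ang -13.0 min -17.9 max -8.2
w8.png 0.07 34 52 ang -12.8 min -18.9 max -6.6
w8.png 0.07 38 52 ang -13.1 min -18.6 max -7.9
w8.png 0.07 42 51 ang -12.9 min -17.8 max -8.1
w8.png 0.07 46 53 ang -13.1 min -17.7 max -8.4
w8.png 0.065 54 53 ang -11.8 min -16.0 max -7.7
w8.png 0.065 58 52 ang -11.8 min -15.7 max -8.0
w8.png 0.065 62 51 ang -11.9 min -15.5 max -8.2
w8.png 0.065 66 53 ang -11.7 min -15.2 max -8.3
w8.png 0.065 70 52 ang -11.9 min -15.3 max -8.5
w8.png 0.065 74 51 ang -12.1 min -15.2 max -9.0
w8.png 0.065 78 32 ang -11.9 min -15.0 max -9.1
```

The ring's line is now at −13.0° against −11.85°, within 0.02 rad of the mark and with a 6 mm wide line, so the two meet. Next I park the spanner back on its pad.

```bash
python3 -c "
from h import *
plan(484.7,-325.5,100,18.4,step=32)"
```

```text
now [ 491.5 -111.4  140.6] 31.47 tilt [ 2.e-04  2.e-04 -1.e+00]
rows 7
[-25.6, -16.8, 5.8] 0.0326
[-26.1, -16.0, 5.8] 0.0326
[-26.6, -15.1, 5.8] 0.0326
[-27.1, -14.2, 5.8] 0.0326
[-27.5, -13.3, 5.8] 0.0326
[-28.0, -12.4, 5.8] 0.0326
[-28.4, -11.5, 5.8] 0.0326
```

Request:
{"api": "apply_moves", "payload": {
  "series": [
    [-25.5,-17,0,0,0,0.0326,255],
    [-26,-16,0,0,0,0.0326,255],
    [-26.5,-15,5,0,0,0.0326,255],
    [-27,-14,5,0,0,0.0326,255],
    [-27.5,-13.5,5,0,0,0.0326,255],
    [-28,-12.5,10,0,0,0.0326,255],
    [-28.5,-11.5,15,0,0,0.0326,255],
    [0,0,30,0,0,0,255]
  ]
}}

```text
time: 20.98
tool_pos: [0.4881, -0.3318, 0.0729]
tool_rot: [1.835, 2.537, -0.001]
force: [0.8, -1.8, -4.2]
width: 0.222
finger_force: 60.0
```

Request:
{"api": "apply_moves", "payload": {
  "series": [
    [0,0,30,0,0,0,255],
    [0,0,25,0,0,0,255],
    [0,0,15,0,0,0,255],
    [0,0,10,0,0,0,255],
    [0,0,0,0,0,0,255],
    [0,0,0,0,0,0,255]
  ]
}}

```text
time: 21.48
tool_pos: [0.4849, -0.3253, -0.0097]
tool_rot: [-1.836, -2.549, -0.0]
force: [0.2, 1.2, -4.3]
width: 0.221
finger_force: 60.0
```

Request:
{"api": "apply_moves", "payload": {
  "series": [
    [0,0,4,0,0,0,255],
    [0,0,3,0,0,0,255],
    [0,0,2,0,0,0,255],
    [0,0,1,0,0,0,255],
    [0,0,0,0,0,0,255],
    [0,0,0,0,0,0,255]
  ]
}}

```text
time: 21.98
tool_pos: [0.4845, -0.326, -0.0196]
tool_rot: [1.838, 2.548, 0.0]
force: [0.1, 0.1, -5.5]
width: 0.223
finger_force: 60.0
```

Request:
{"api": "apply_moves", "payload": {
  "series": [
    [0,0,0.7,0,0,0,255],
    [0,0,0,0,0,0,255],
    [0,0,0,0,0,0,255]
  ]
}}

```text
time: 22.23
tool_pos: [0.4846, -0.326, -0.0201]
tool_rot: [1.838, 2.547, -0.0]
force: [-1.4, 0.3, 2.1]
width: 0.223
finger_force: 60.0
```

Contact on the pad. Releasing and rising.

Request:
{"api": "apply_moves", "payload": {
  "series": [
    [0,0,0,0,0,0,0],
    [0,0,0,0,0,0,0],
    [0,0,0,0,0,0,0],
    [0,0,0,0,0,0,0],
    [0,0,0,0,0,0,0],
    [0,0,0,0,0,0,0],
    [0,0,0,0,0,0,0],
    [0,0,0,0,0,0,0]
  ]
}}

```text
time: 22.9
tool_pos: [0.4844, -0.3259, -0.0205]
tool_rot: [1.838, 2.548, 0.0]
force: [-0.2, -0.3, -0.6]
width: 0.79
finger_force: 0.0
```

Request:
{"api": "apply_moves", "payload": {
  "series": [
    [0,0,0,0,0,0,0],
    [0,0,-5,0,0,0,0],
    [0,0,-20,0,0,0,0],
    [0,0,-35,0,0,0,0],
    [0,0,-35,0,0,0,0],
    [0,0,-35,0,0,0,0],
    [0,0,-35,0,0,0,0]
  ]
}}

```text
time: 23.48
tool_pos: [0.4841, -0.3257, 0.1464]
tool_rot: [-1.838, -2.548, -0.0]
force: [0.9, -0.7, 0.0]
width: 1.002
finger_force: 0.0
```

```bash
python3 - <<'E'
from h import *
for n in('scene','side'):
    im,c=snap(n,n+'9.png'); hsv=cv2.cvtColor(np.ascontiguousarray(im),cv2.COLOR_RGB2HSV)
    m=((hsv[:,:,0]<8)|(hsv[:,:,0]>172))&(hsv[:,:,1]>120)&(hsv[:,:,2]>40)
    k,l,s,ce=cv2.connectedComponentsWithStats(m.astype(np.uint8))
    for i in range(1,k):
        P=ray(c,*ce[i],.031)*1000
        if s[i,4]>8 and P[1]<-200: print(n,s[i],P.round(1)[:2])
    # green bar corners: mid by each view at z=.042
    m=(hsv[:,:,0]>50)&(hsv[:,:,0]<75)&(hsv[:,:,1]>150)&(hsv[:,:,2]>60)
    k,l,s,ce=cv2.connectedComponentsWithStats(m.astype(np.uint8)); i=1+np.argmax(s[1:,4])
    ys,xs=np.where(l==i);P=np.array([ray(c,x,y,.042)[:2] for x,y in zip(xs,ys)],np.float32)*1000
    print(n,s[i],cv2.minAreaRect(P))
plan(475,300,160,0,step=38)
E
```

```text
scene [168 190   4   7  14] [ 192.4 -329.1]
scene [196 199   4   5  15] [ 265.6 -260.4]
scene [177 202   6   4  10] [ 248.7 -315.8]
scene [182 204   7   8  31] [ 271.1 -304. ]
scene [199 219  23  26 138] [ 398.3 -276.2]
scene [ 98 237  23  23 195] [ 302.8 -562.8]
scene [221 242   9   9  49] [ 464.  -249.6]
scene [173 255  40  34 464] [ 505.2 -371.9]
scene [ 91 268   6   7  31] [ 371.9 -624.9]
scene [360 169  52  29 578] ((478.42779541015625, 299.9945983886719), (43.75400161743164, 177.276123046875), 1.9085394144058228)
side [344 285   6   7  21] [ 451.8 -250.6]
side [366 292  41  26 391] [ 492.8 -370.9]
side [385 380  35  23 281] [ 277.7 -567.6]
side [434 387   6   6  27] [ 347.2 -630.1]
side [215 194  40  24 346] ((469.16912841796875, 297.767578125), (42.64833450317383, 177.29588317871094), 1.7602684497833252)
now [ 487.7 -328.1  150.8] 18.39 tilt [ 0.0087 -0.0061 -0.9999]
rows 17
[35.3, 11.0, -0.5] 0.0189
[35.5, 10.3, -0.5] 0.0189
[35.7, 9.6, -0.5] 0.0189
[35.9, 8.9, -0.5] 0.0189
[36.0, 8.3, -0.5] 0.0189
[36.2, 7.6, -0.5] 0.0189
[36.3, 6.9, -0.5] 0.0189
[36.4, 6.2, -0.5] 0.0189
[36.5, 5.5, -0.5] 0.0189
[36.6, 4.8, -0.5] 0.0189
[36.7, 4.1, -0.5] 0.0189
[36.8, 3.4, -0.5] 0.0189
[36.9, 2.7, -0.5] 0.0189
[36.9, 2.0, -0.5] 0.0189
[36.9, 1.3, -0.5] 0.0189
[37.0, 0.7, -0.5] 0.0189
[37.0, -0.0, -0.5] 0.0189
```

Request:
{"api": "apply_moves", "payload": {
  "series": [
    [35,11,-5,0,0,0.019,255],
    [35.5,10.5,0,0,0,0.019,255],
    [35.5,9.5,0,0,0,0.019,255],
    [36,9,0,0,0,0.019,255],
    [36,8,0,0,0,0.019,255],
    [36,7.5,0,0,0,0.019,255],
    [36.5,7,0,0,0,0.019,255],
    [36.5,6,0,0,0,0.019,255]
  ]
}}

```text
time: 24.25
tool_pos: [0.4777, -0.0288, 0.1492]
tool_rot: [-2.027, -2.399, 0.0]
force: [1.5, -0.3, 0.2]
width: 0.431
finger_force: 0.0
```

Request:
{"api": "apply_moves", "payload": {
  "series": [
    [36.5,5.5,0,0,0,0.019,255],
    [36.5,5,0,0,0,0.019,255],
    [36.5,4,0,0,0,0.019,255],
    [37,3.5,0,0,0,0.019,255],
    [37,2.5,0,0,0,0.019,255],
    [37,2,0,0,0,0.019,255],
    [37,1.5,0,0,0,0.019,255],
    [37,0.5,0,0,0,0.019,255]
  ]
}}

```text
time: 24.92
tool_pos: [0.4719, 0.2669, 0.1491]
tool_rot: [-2.203, -2.239, 0.001]
force: [-0.1, -0.4, 0.9]
width: 0.007
finger_force: 0.0
```

Request:
{"api": "apply_moves", "payload": {
  "series": [
    [36,0,0,0,0,0.019,255],
    [0,0,0,0,0,0,255],
    [0,0,0,0,0,0,255],
    [0,0,0,0,0,0,255]
  ]
}}

```text
time: 25.25
tool_pos: [0.4714, 0.3005, 0.1488]
tool_rot: [-2.222, -2.22, 0.003]
force: [-0.0, -0.2, 0.4]
width: 0.004
finger_force: 0.0
```

```bash
python3 - <<'E'
from h import *
print(pose()[:2],robot.get_state()['width'])
im,c=snap('wrist','w10.png'); hsv=cv2.cvtColor(np.ascontiguousarray(im),cv2.COLOR_RGB2HSV)
m=(hsv[:,:,0]>50)&(hsv[:,:,0]<75)&(hsv[:,:,1]>130)&(hsv[:,:,2]>50)
k,l,s,ce=cv2.connectedComponentsWithStats(m.astype(np.uint8))
for i in range(1,k):
    if s[i,4]>100:
        ys,xs=np.where(l==i);P=np.array([ray(c,x,y,.042)[:2] for x,y in zip(xs,ys)],np.float32)*1000
        print(s[i],cv2.minAreaRect(P))
ys,xs=np.where(m);P=np.array([ray(c,x,y,.042)[:2] for x,y in zip(xs,ys)],np.float32)*1000
print(cv2.minAreaRect(P))
cv2.imwrite('pics/v10.png',im[:,:,::-1])
E
```

```text
(array([471.38553015, 300.48329121, 148.79866217]), np.float64(-0.05887345886451493)) 0.004320127126535672
[ 297  113   55  203 8690] ((475.421875, 304.5904541015625), (42.446868896484375, 176.95770263671875), 1.8418309688568115)
((561.6151123046875, 189.4884033203125), (117.76437377929688, 456.0444641113281), 34.62294006347656)
```

View pics/v10.png

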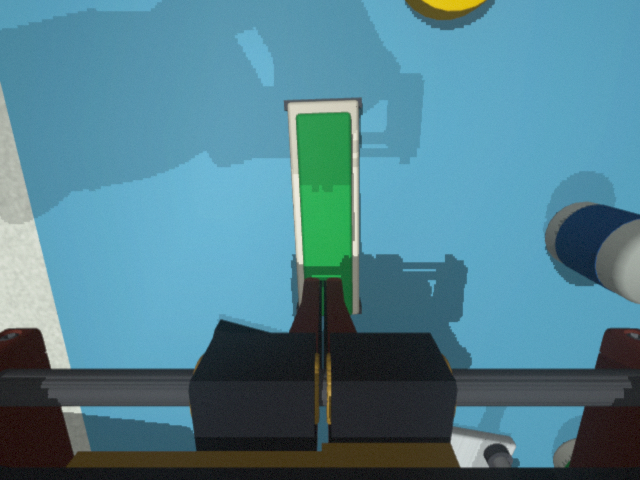

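The picture shows the green bar from (297–352, 113) down to about row 312, with the housing's ends at rows 100 and 313; the closed fingers hang above its near half. I'll check the middle from bar ends and housing ends.

```bash
python3 - <<'E'
from h import *
im,c=load('w10.png')
hsv=cv2.cvtColor(np.ascontiguousarray(im),cv2.COLOR_RGB2HSV)
m=(hsv[:,:,0]>50)&(hsv[:,:,0]<75)&(hsv[:,:,1]>130)&(hsv[:,:,2]>50)
for u in (305,315,325,335,345,349,352):
    r=np.where(m[90:340,u])[0]+90
    if len(r): print(u,r.min(),r.max(),(ray(c,u,r.min(),.042)*1000).round(1)[:2],(ray(c,u,r.max(),.042)*1000).round(1)[:2])
print('housing far',ray(c,287,101,.022)*1000,ray(c,360,100,.022)*1000,'near',ray(c,358,313,.022)*1000)
for u in (356,358):print([tuple(im[r,u]) for r in range(306,322,2)])
E
```

```text
305 114 277 [458.6 392.4] [456.6 254.2]
315 114 276 [466.4 392.4] [465.5 255.1]
325 114 279 [474.3 392.4] [474.5 252.2]
335 113 276 [482.1 393.1] [483.5 255.1]
345 113 303 [489.9 393.1] [492.9 228.3]
349 114 313 [493.1 392.4] [496.8 218. ]
housing far [442.89999467 403.32465809  22.        ] [503.33497672 404.06699396  22.        ] near [507.38321559 207.00081218  22.        ]
[(np.uint8(135), np.uint8(134), np.uint8(123)), (np.uint8(134), np.uint8(133), np.uint8(122)), (np.uint8(136), np.uint8(134), np.uint8(124)), (np.uint8(128), np.uint8(128), np.uint8(116)), (np.uint8(73), np.uint8(99), np.uint8(107)), (np.uint8(53), np.uint8(97), np.uint8(113)), (np.uint8(53), np.uint8(97), np.uint8(112)), (np.uint8(52), np.uint8(96), np.uint8(112))]
[(np.uint8(107), np.uint8(107), np.uint8(97)), (np.uint8(110), np.uint8(109), np.uint8(100)), (np.uint8(108), np.uint8(108), np.uint8(98)), (np.uint8(96), np.uint8(95), np.uint8(89)), (np.uint8(56), np.uint8(89), np.uint8(102)), (np.uint8(53), np.uint8(96), np.uint8(113)), (np.uint8(52), np.uint8(97), np.uint8(112)), (np.uint8(55), np.uint8(97), np.uint8(114))]
```

Request:
{"api": "apply_moves", "payload": {
  "series": [
    [3.5,4,30,0,0,0,255],
    [0,0,35,0,0,0,255],
    [0,0,35,0,0,0,255],
    [0,0,20,0,0,0,255],
    [0,0,8,0,0,0,255],
    [0,0,0,0,0,0,255],
    [0,0,0,0,0,0,255]
  ]
}}

```text
time: 25.88
tool_pos: [0.4766, 0.304, 0.022]
tool_rot: [2.225, 2.218, 0.0]
force: [-0.3, 0.2, 0.9]
width: 0.003
finger_force: 0.0
```

Request:
{"api": "apply_moves", "payload": {
  "series": [
    [0,0,3,0,0,0,255],
    [0,0,3,0,0,0,255],
    [0,0,0,0,0,0,255],
    [0,0,0,0,0,0,255]
  ]
}}

```text
time: 26.22
tool_pos: [0.4765, 0.3049, 0.0162]
tool_rot: [2.223, 2.219, 0.002]
force: [0.3, -0.2, -0.3]
width: 0.008
finger_force: 0.0
```

Request:
{"api": "apply_moves", "payload": {
  "series": [
    [0,0,2,0,0,0,255],
    [0,0,2,0,0,0,255],
    [0,0,2,0,0,0,255],
    [0,0,0,0,0,0,255],
    [0,0,0,0,0,0,255]
  ]
}}

```text
time: 26.63
tool_pos: [0.4766, 0.305, 0.0097]
tool_rot: [2.223, 2.219, 0.002]
force: [1.5, 0.5, 3.1]
width: 0.011
finger_force: 1.9
```

Request:
{"api": "apply_moves", "payload": {
  "series": [
    [0,0,1.5,0,0,0,255],
    [0,0,1,0,0,0,255],
    [0,0,0,0,0,0,255],
    [0,0,0,0,0,0,255]
  ]
}}

```text
time: 26.97
tool_pos: [0.4766, 0.305, 0.0072]
tool_rot: [2.223, 2.219, 0.002]
force: [1.4, 1.2, 5.5]
width: 0.004
finger_force: 2.5
```

Request:
{"api": "apply_moves", "payload": {
  "series": [
    [0,0,1,0,0,0,255],
    [0,0,1,0,0,0,255],
    [0,0,0,0,0,0,255],
    [0,0,0,0,0,0,255]
  ]
}}

```text
time: 27.3
tool_pos: [0.4767, 0.3051, 0.0068]
tool_rot: [2.223, 2.219, 0.002]
force: [-3.1, -2.0, 23.6]
width: 0.005
finger_force: 11.1
```

The bar is fully down on its stop. Now I let it up and move clear.

Request:
{"api": "apply_moves", "payload": {
  "series": [
    [0,0,-1,0,0,0,255],
    [0,0,-3,0,0,0,255],
    [0,0,-6,0,0,0,255],
    [0,0,-10,0,0,0,255],
    [0,0,-30,0,0,0,255],
    [0,0,-35,0,0,0,255],
    [0,0,-35,0,0,0,255],
    [0,0,-30,0,0,0,255]
  ]
}}

```text
time: 27.97
tool_pos: [0.4754, 0.3042, 0.157]
tool_rot: [-2.224, -2.219, 0.002]
force: [0.9, 1.2, -0.4]
width: 0.003
finger_force: 0.0
```

Request:
{"api": "apply_moves", "payload": {
  "series": [
    [0,0,0,0,0,0,255],
    [0,0,0,0,0,0,255],
    [0,0,0,0,0,0,255]
  ]
}}

```text
time: 28.22
tool_pos: [0.4752, 0.3041, 0.1544]
tool_rot: [-2.223, -2.219, 0.003]
force: [0.5, -0.4, -0.1]
width: 0.004
finger_force: 0.0
```

```bash
python3 - <<'E'
from h import *
s=robot.get_state();print(s['time'],s['tool_pos'],s['force'])
for n in('scene','side'):
    yel(n); im,c=load(n+'_y.png'); hsv=cv2.cvtColor(np.ascontiguousarray(im),cv2.COLOR_RGB2HSV)
    m=((hsv[:,:,0]<8)|(hsv[:,:,0]>172))&(hsv[:,:,1]>120)&(hsv[:,:,2]>40)
    k,l,q,ce=cv2.connectedComponentsWithStats(m.astype(np.uint8))
    for i in range(1,k):
        P=ray(c,*ce[i],.031)*1000
        if q[i,4]>8 and P[1]<-200: print(n,q[i],P.round(1)[:2])
    m=(hsv[:,:,0]>50)&(hsv[:,:,0]<75)&(hsv[:,:,1]>150)&(hsv[:,:,2]>60)
    k,l,q,ce=cv2.connectedComponentsWithStats(m.astype(np.uint8));print('green',q[1:][q[1:,4]>50].tolist())
E
```

```text
28.2167 [0.47515571 0.30409569 0.15438079] [ 0.45769534 -0.44491783 -0.08032164]
scene [303 242   3   2   4] [585.3 -47.1] r 34.9 ang -13.9
scene [306 253   4   4  12] [626.7 -57.4] r 77.6 ang -14.0
scene [ 98 237  23  23 194] [ 302.6 -562.6]
scene [221 242   9   9  50] [ 463.9 -249.8]
scene [173 255  40  34 467] [ 505.3 -372.1]
scene [ 91 268   6   7  30] [ 372.2 -625.1]
green [[360, 169, 52, 29, 577], [341, 290, 21, 15, 171]]
side [329 225  11   4  19] [607.7 -53. ] r 58.1 ang -14.2
side [343 284   9   8  44] [ 454.2 -250. ]
side [366 292  41  26 406] [ 494.3 -371.1]
side [385 380  35  23 280] [ 277.7 -567.5]
side [434 387   6   6  27] [ 346.7 -630.4]
green [[215, 194, 40, 24, 339]]
```

The final check agrees: the ring's line is at the fixed line, the spanner is on the pad, the bar is up, and the arm touches nothing.

```bash
python3 -c "
from plant import ticket
print(ticket.hand_in())"
```

```text
the job is handed in; nothing more can be done
None
```

The job is handed in at 28 s of the 72 s allowed: the ring was tightened to its mark (about 1° past, by my measurement), the spanner is back flat on its pad, and the green bar was pressed fully down near its middle and came back up.

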